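Tap the slide carrier home in the scanner

TASK

Take the push paddle off its barbed hook without forcing it, and use its foot to nudge the slide carrier along the bed into the scanner in small gentle taps, until it rests squarely against the hidden sprung stop inside. Do not ram the stop, do not touch the carrier with the gripper, and leave the other things on the bench where they are. Then stand the paddle upright on the blue mat, leaving the carrier square and against the stop.

Things in the scene. Friction and masses are not known exactly. Their poses are not given: they have to be found in the camera images.
- bed: Fixed aluminium loading bed, 12 mm thick, 134 mm wide. Origin: underside, on the centre line, below the scanner's mouth. x axis: straight into the scanner (push direction), z up. The plate runs from x = -190 to +230 mm. On it two dark fences, 18 mm high, 102 mm apart inside, from x = -160 to +140 mm.
- scanner: Fixed white housing 240 x 240 x 172 mm over the inner end of the bed; origin and axes as bed, front wall at x = 0, opening 148 wide, 60 mm high. The carrier can touch nothing of it but the hidden stop.
- mouth (a point): Middle of the scanner's opening, on the bed's top. Hidden behind it is a sprung stop: two pads 37 mm either side of the centre line on one crossbar sliding along x. Their faces lie 35 to 75 mm behind the mouth, different each time. They give about 0.7 N per mm, damped, for 8 mm, then are solid; the carrier's friction on the bed keeps it resting against the sprung pads.
- carrier: Pale slide carrier with four glass slides, 150 (x) x 90 (y) x 18 mm, 0.3 to 0.6 kg, loose on the bed between the fences (6 mm play each side: it can stand askew); friction on the bed 1 to 8 N. Origin: centre of its underside. Its +x end enters the scanner first; the -x end face is pushed. At the start its front end is within 20 mm of the mouth, outside.
- paddle: Push paddle, 129 mm tall, 0.16 kg, loose. Origin: centre of the underside of its orange foot, 30 (x) x 40 (y) x 22 mm, on which it stands by itself. Above it an upright blade 10 mm thick (x), 32 mm wide (y), its top 42 mm a blue grip, to be pinched over the 32 mm from above. At the start it hangs upright on the hook, axes parallel to the stand's, 55 mm along the stand's x.
- window (a point): Centre of the paddle's window, 70 mm above its origin: an opening 18 mm wide (y) and 18 mm high (z = 61 to 79 mm), right through along x. The hook's rod passes through it; at the start its upper edge rests on the rod.
- hook_stand: Fixed stand with a barbed hook. Origin: underside, below the post (12 mm thick, 145 mm high); base 75 x 70 x 12 mm. A 6 mm rod leaves the post along the stand's +x at z = 137 mm (centre line), bends up by 55 degrees at x = 75 mm and ends at x = 92.2, z = 161.6 mm.
- hook_tip (a point): Tip of the barb (end of the rod's centre line). An upright paddle does not pass the bend: raise it about 6 mm so that the rod is mid-window, lean its top towards the post by 20 to 35 degrees, then draw it out along the rod and up along the barb.
- mat: Blue parking mat 100 x 100 x 6 mm, fixed flat on the bench. Origin: centre of its underside.
- joystick: Dark grey stage joystick, round base 90 mm across, 82 mm high, loose; bystander.
- tip_box: Blue box 100 x 70 x 55 mm, loose; bystander.
- bottle: Amber bottle 60 mm across, 130 mm high, loose; bystander.
- dish: Clear covered dish 70 mm across, 16 mm high, loose; bystander.
Things that resemble listed ones, but are neither listed nor needed, are in the scene too. There is more than one size of the paddle; the one meant has the size given above. What is shaped like the carrier but turquoise is not meant.

How it is judged (in metres and radians):
On the way, in this order (a step that is already met when the one before it is completed fails the run):
1. the paddle is held clear of the hook (distance between window and hook_tip above 0.1 m and contact force between the fingers and paddle above 2 N), for 0.1 s.
2. the held paddle presses the carrier against the hidden stop (contact force between the fingers and paddle above 2 N and contact force between paddle and carrier above 0.3 N and contact force between carrier and scanner above 0.3 N), for 0.1 s.
At the end, for the whole second after the job is handed in: The carrier lies flat and still, touching the scanner's hidden stop (contact over 0.1 N) and square to the bed within 2 degrees; the paddle stands upright (within 3 degrees), released and still, on the mat within 50 mm of its centre (contact force between carrier and scanner above 0.1 N and angle between the x axis of carrier and the x axis of bed, either way round below 0.035 rad and linear speed of carrier below 0.005 m/s and angle between carrier's own z axis and vertical below 0.03 rad and horizontal distance between paddle and mat below 0.05 m and angle between paddle's own z axis and vertical below 0.06 rad and height (world z) of paddle between 0.003 and 0.01 m and linear speed of paddle below 0.01 m/s and contact force between the arm and paddle below 0.1 N).
It fails at once if the paddle is forced off the hook (more than 25 N between them) (contact force between paddle and hook_stand above 25 N).
It fails at once if the stop is rammed (more than 15 N between carrier and scanner) (contact force between carrier and scanner above 15 N).
It fails at once if the gripper or arm touches the carrier (contact force between any of the fingers, the arm and carrier above 0.5 N).
It fails at once if a bystander (joystick, box, bottle or dish) is moved more than 20 mm (distance of any of joystick, tip_box, bottle, dish from where it was at the start of the episode above 0.02 m).
It also fails if it takes over 72 s, if anything falls off the work surface, if the arm or the gripper's body presses on something with over 40 N, if the wrist force passes 120 N, or if a joint passes its speed limit or range.

ROBOT

A 6-joint arm with a two-finger parallel gripper is mounted at the origin on the work surface. World frame = base frame: x ahead of the robot, y to its left, z up, the work surface at z = 0. Lengths are in mm, angles in rad, forces in N, time in s.
With the tool pointing down it reaches from about 350 to 975 mm from the base axis. Payload 7.1 kg.
Tool frame: the origin (TCP) lies midway between the tips of the shut fingers; the grasp point (between the pads) lies 19 mm behind it (ctrl.grip_point_offset is the distance from the TCP to the grasp point, in mm); z points along the fingers, y is the line along which they close (so a half turn about z gives the same grasp; the last joint's range is limited). The gripper opens to 88 mm and grips with 3 to 60 N. Pads are 20 mm wide; open, the fingers measure 115 mm over their backs; the gripper's body (75 mm by 178 mm) begins 61 mm behind the grasp point.
Start: joints at [-1.35, 0.423, 1.63, -0, 1.089, -0.019], TCP at [148.462, -607.095, 222.675] pointing down, gripper open.
Joint ranges: [-3, 3], [-0.9, 2.11], [0.09, 2.58], [-1.31, 4.45], [0.11, 2.69], [-2.54, 2.54]. Speed limits (rad/s): [2.39, 2.39, 3.01, 3.14, 3.14, 3.14].

INTERFACE

Orientations are given as a rotation vector (axis times angle).
In Python, from workcell import get_obs, optics, close_job, spotter, ctrl gives the robot as it stands. The module is installed in compiled form; this text tells all that it offers.
- The arm moves only by the tool move_arm, never from a script. Its argument "rows" is a list of rows, each a list of 5 numbers: the shift along the tool's x, y, z in cm, then the turn about the tool's z in degrees, then the opening in per cent of the stroke, from 0 (shut) to 100 (fully open). A call has 1 to 10 rows; each row shifts and turns the commanded pose from where the row before left it, along the tool's axes as they then stand; what a row does not reach is not made up. A row lasts 1/8 s, in which the tool goes at most 62.5 mm and 10.7 degrees, less where a joint would pass 70% of its speed; a pose out of reach is approached as far as the arm can. A call with a gripper value outside its range is refused whole. The fingers move at their own pace and stop on an object; the grip force is fixed at half the most. Time passes only in rows, so rows that do not move let the fingers close. It gives the time, the measured TCP pose, the force, the opening and the grip force at its end, in the units of the state.
- get_obs(): the state, without advancing time (a new reading comes with each control period).
- optics.get_image(name): name is "scene" or "side" or "wrist"; returns the picture (384x512x3 uint8, blue, green, red); there is no depth.
- optics.calibration(name): a dict with "camera_matrix" (3x3 intrinsics, pixels), "distortion" ([k1, k2, p1, p2, k3] as OpenCV has them; the pictures are not rectified), "xyz" and "orientation" of the camera in the world. Camera axes: x right, y down, z forward; pixel columns grow to the right and rows downward; lengths in mm; the calibration is good to about 2 mm. A picture is of the moment at which its call begins: read the wrist's pose just before it. calibration takes no time and is no camera call; for the wrist camera it gives the pose at the moment of the call.
- close_job(): hands the job in; it is judged then, once.
Trained networks look in the newest picture that a camera, given by its name, has taken for a name from the list of things; names that differ only in an ending like _2 or _b are one class to them, and where a whole thing is asked for, a point or a joint stands for the part that bears it (a point fixed in the world has none). Each returns a list of dicts, best first, with "conf" (0 to 1); they miss things now and then, are a little off and sometimes report something else, mostly with a low value. They report only what shows in the picture. A call takes as long as a camera call. They do not tell look-alikes from the thing itself.
- spotter.find_in(camera, label): "point" ([column, row] in pixels, amid what is visible of it).
- spotter.regions_of(camera, label): "region" (384x512 bool, what is visible of it) and "point" ([column, row] in pixels, amid what is visible of it).
The state is a dict: "t": time; "qpos": joint angles; "qvel": joint speeds; "joint_torque": joint torques, N m; "ee_pos": TCP position; "orientation": TCP orientation; "ft_force": force on the tool from outside, world axes, zero at the start; "moment": the same for the moment, N m; "width": finger opening in mm; "grasp_force": force on a finger pad.
Only numpy, scipy, OpenCV 4.12 (cv2) and the standard library are available. Lean on these libraries where they do the work, as an engineer would, in place of code of your own. Each camera call takes 0.05 s, during which the arm holds its last target. There are 200 camera calls.

## Working session

There is one attempt and no reset: what is moved stays moved. The work goes in short steps, Python scripts to look and compute and a tool call to move; the robot and the scene stay as the last step left them, time stands still between calls to the robot, and variables do not carry over. Pictures are saved under pics/ and viewed, at most 10 in all, crops included, and the job is handed in when it is done.

Besides the shell and the picture viewer there is one more tool, called after "Request:" by a JSON object that holds its "name" and its "arguments". move_arm: Moves the arm, as the interface text tells. Its arguments: {"type":"object","properties":{"rows":{"type":"array","items":{"type":"array","items":{"type":"number"}}}},"required":["rows"]}

```bash
mkdir -p pics; cat > h.py <<'E'
import numpy as np, cv2
from scipy.spatial.transform import Rotation as R
from workcell import get_obs, optics, close_job, spotter, ctrl
def rot(o):
    o=np.array(o,float)
    return o if o.shape==(3,3) else R.from_rotvec(o).as_matrix()
def cal(n):
    c=optics.calibration(n); return np.array(c["camera_matrix"]),np.array(c["distortion"]),np.array(c["xyz"],float),rot(c["orientation"])
def px(n,p,c=None):
    K,D,t,Rm=c or cal(n); P=(np.atleast_2d(p)-t)@Rm
    return cv2.projectPoints(P,np.zeros(3),np.zeros(3),K,D)[0].reshape(-1,2)
def ray(n,uv,c=None):
    K,D,t,Rm=c or cal(n)
    u=cv2.undistortPoints(np.array(uv,float).reshape(-1,1,2),K,D).reshape(-1,2)
    d=np.c_[u,np.ones(len(u))]@Rm.T; return t,d
def onz(n,uv,z,c=None):
    t,d=ray(n,uv,c); return t+d*((z-t[2])/d[:,2])[:,None]
E
python3 - <<'E'
from h import *
a=optics.get_image("scene");b=optics.get_image("side")
cv2.imwrite("pics/scene.png",cv2.resize(a,(800,600)));cv2.imwrite("pics/side.png",cv2.resize(b,(800,600)))
cv2.imwrite("pics/scene0.png",a);cv2.imwrite("pics/side0.png",b)
for n in("scene","side"):
    print(n,cal(n)[2],optics.calibration(n)["orientation"])
    for l in("paddle","hook_stand","carrier","mat","bed","scanner","joystick","tip_box","bottle","dish"):
        print(l,[(np.round(f["point"]).tolist(),round(f["conf"],2)) for f in spotter.find_in(n,l)[:4]])
print(get_obs())
E
```

```text
scene [1122.48464876  884.87345128 1149.63394208] [-0.77413971 -2.65129465  0.99802469]
paddle [([318.0, 182.0], 0.71), ([309.0, 145.0], 0.65)]
hook_stand [([326.0, 198.0], 0.86)]
carrier [([152.0, 167.0], 0.69), ([254.0, 168.0], 0.64), ([328.0, 196.0], 0.47), ([222.0, 124.0], 0.35)]
mat [([358.0, 243.0], 0.77)]
bed [([228.0, 122.0], 0.57)]
scanner [([221.0, 115.0], 0.7)]
joystick [([230.0, 224.0], 0.89)]
tip_box [([258.0, 260.0], 0.88)]
bottle [([204.0, 190.0], 0.95)]
dish [([301.0, 260.0], 0.74)]
side [ 37.24976878 836.43197874 824.25438406] [-0.82587079  2.4520963  -1.2004953 ]
paddle [([265.0, 234.0], 0.7), ([341.0, 224.0], 0.6), ([231.0, 326.0], 0.17)]
hook_stand [([286.0, 272.0], 0.93)]
carrier [([291.0, 200.0], 0.94), ([258.0, 145.0], 0.69), ([182.0, 275.0], 0.56), ([230.0, 172.0], 0.3)]
mat [([232.0, 324.0], 0.97)]
bed [([323.0, 156.0], 0.89)]
scanner [([333.0, 151.0], 0.94)]
joystick [([205.0, 207.0], 0.72)]
tip_box [([166.0, 235.0], 0.78)]
bottle [([228.0, 172.0], 0.97)]
dish [([182.0, 277.0], 0.76)]
{'t': 1.1, 'qpos': array([-1.34999108e+00,  4.23137652e-01,  1.62988399e+00,  2.77153133e-05,
        1.08858217e+00, -1.89927504e-02]), 'qvel': array([ 2.18733202e-05,  8.97815683e-04, -3.51644658e-04, -2.28250603e-03,
       -9.73297645e-04, -2.34444752e-03]), 'joint_torque': array([ 3.64460735e-03, -5.44578874e+01, -2.74046355e+01,  6.48109149e-02,
        1.68185419e-02, -1.26296200e-06]), 'ee_pos': array([ 148.4773445 , -607.1030859 ,  222.65783669]), 'orientation': array([-3.11902723e+00, -3.75750299e-01, -3.66091113e-05]), 'ft_force': array([ 0.02966565, -0.21796357,  0.14865751]), 'moment': array([-0.02127733, -0.03003798,  0.04260763]), 'grasp_force': 0.0, 'width': 87.65480176357003}
```

View pics/scene.png

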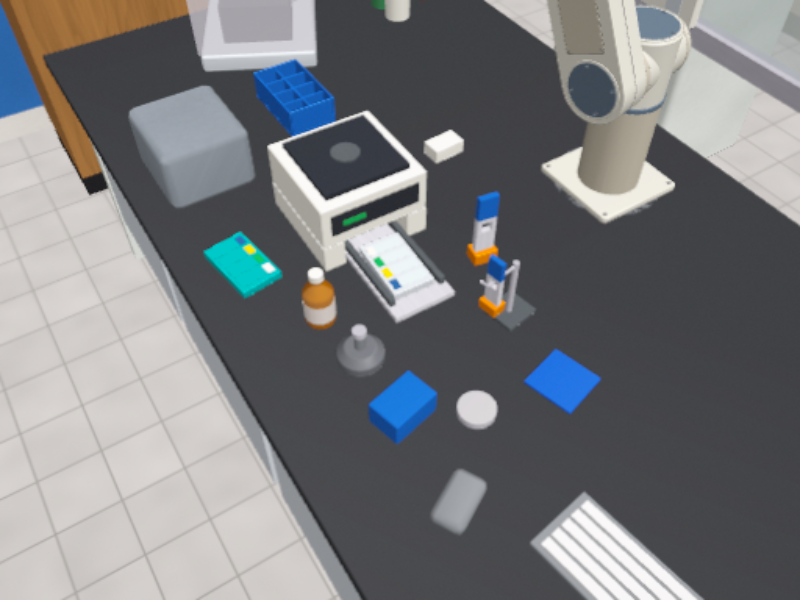

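View pics/side.png

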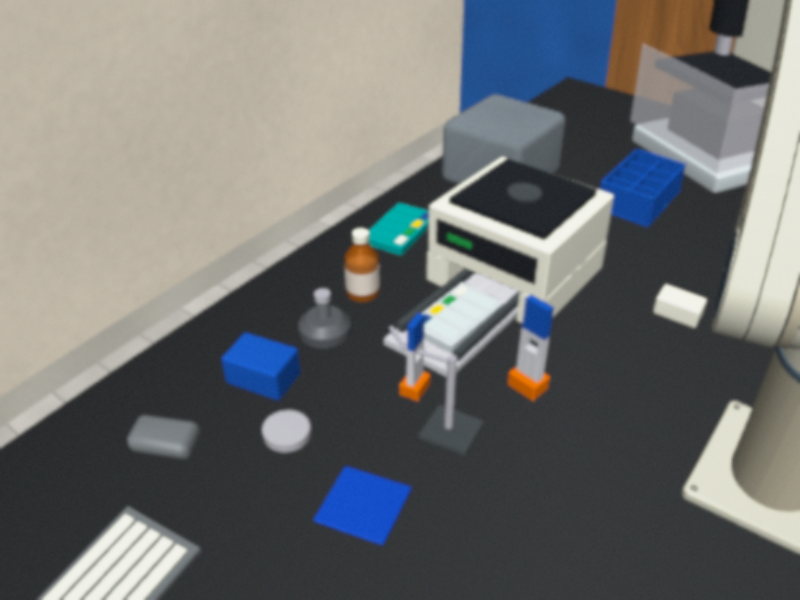

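Paddle candidates (800-px scene picture): one hanging on the hook at (494,285), and a larger one standing free at (485,228). I take the hanging one. Carrier candidates: the pale one on the bed at (400,265), and a turquoise one at (243,263), which I rule out. The blue mat is at (563,380), not the tip box at (403,405) or the rack at (293,95). One close crop next, to check.

```bash
python3 - <<'E'
import cv2,numpy as np
a=cv2.imread("pics/scene0.png");b=cv2.imread("pics/side0.png")
c=cv2.resize(a[120:220,210:360],None,fx=5.3333,fy=5.3333,interpolation=3)[:,:800]
ca=cv2.resize(a[115:215,290:356],(396,600),interpolation=3)
cb=cv2.resize(b[170:300,235:321],(397,600),interpolation=3)
cv2.imwrite("pics/c1.png",np.hstack([ca,cb]))
ca=cv2.resize(a[135:210,210:300],(480,400),interpolation=3)
cb=cv2.resize(b[165:245,240:340],(500,400),interpolation=3)[:,:]
cv2.imwrite("pics/c2.png",cv2.resize(np.hstack([ca,cb]),(800,327)))
E
```

```text
(no output)
```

View pics/c1.png

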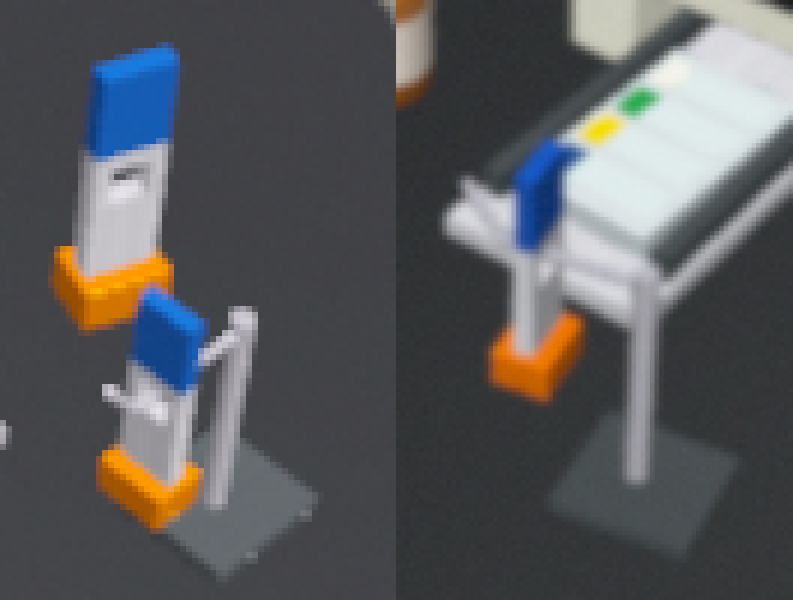

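View pics/c2.png

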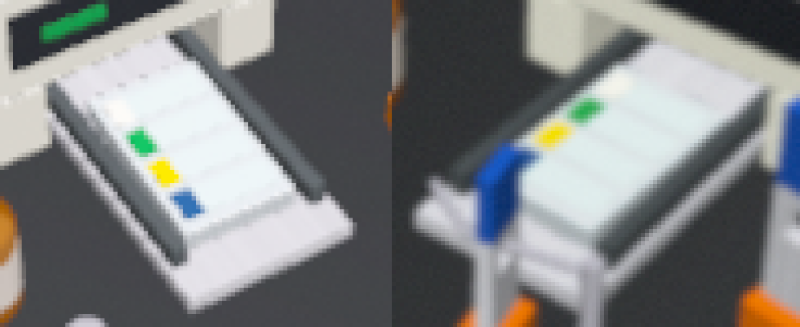

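The crop shows the hanging small paddle: blue grip around (165,340), rod through its window, barb tip at (107,388). The post top is at (243,317). The bed's front corners are at c2 (192,310) and (353,230). Next I fit the poses.

```bash
cat > fit.py <<'E'
from h import *
from scipy.optimize import least_squares
C={n:cal(n) for n in("scene","side")}
def fit(obs,x0,names=("x","y","yaw")):
    def f(p):
        Rz=R.from_euler("z",p[2]).as_matrix(); r=[]
        for n,l,uv in obs: r+=list(px(n,Rz@np.array(l,float)+[p[0],p[1],0],C[n])[0]-uv)
        return r
    s=least_squares(f,x0,loss="soft_l1"); return s.x,np.round(f(s.x),1)
E
python3 - <<'E'
from fit import *
A=lambda u,v:(290+u/6,115+v/6); B=lambda u,v:(235+(u-396)/4.616,170+v/4.615)
c=lambda u,v:(210+u/4.354,135+v/4.36); d=lambda u,v:(240+(u-392)/4.08,165+v/4.09)
S="scene";T="side"
hook=[(S,(0,0,145),A(243,315)),(S,(0,0,12),A(215,503)),(S,(92.2,0,161.6),A(107,388)),
 (T,(0,0,145),B(645,270)),(T,(0,0,12),B(638,482)),(T,(92.2,0,161.6),B(465,182))]
g=onz(S,[A(215,503)],12)[0]; print("g",g)
best=min((fit(hook,[g[0],g[1],a]) for a in np.arange(-3,3,1)),key=lambda r:np.abs(r[1]).sum());print("hook",best)
bed=[(S,(-190,67,12),c(192,310)),(S,(-190,-67,12),c(353,230)),(S,(-160,60,30),c(183,245)),(S,(-160,-60,30),c(323,185)),
 (T,(-190,67,12),d(414,213))]
g=onz(S,[c(192,310)],12)[0]
for sw in(1,-1):
  o=[(n,(l[0],l[1]*sw,l[2]),uv) for n,l,uv in bed]
  r=min((fit(o,[g[0],g[1],a]) for a in np.arange(-3,3,1)),key=lambda r:np.abs(r[1]).sum());print("bed",r)
# region-based
for n in(S,T): optics.get_image(n)
for n in(S,T):
  m=spotter.regions_of(n,"mat")[0]["region"]; q=cv2.boxPoints(cv2.minAreaRect(np.argwhere(m)[:,::-1].astype(np.float32)))
  print("mat",n,onz(n,[np.argwhere(m).mean(0)[::-1]],6).round(1),onz(n,q,6).round().tolist())
  for l,z in(("joystick",20),("tip_box",30),("bottle",60),("dish",8)):
    print(l,onz(n,[spotter.find_in(n,l)[0]["point"]],z).round())
  print("big paddle",n,onz(n,[(309,145) if n==S else (341,224)],70).round())
print("carrier rear top corners",onz(S,[c(187,238),c(297,195)],30).round(1), onz(T,[d(592,246)],30).round(1))
E
```

```text
g [440.10855491 203.18937686  12.        ]
hook (array([437.15277321, 199.15474662, 339.43888147]), array([ 0.3, -0.1, -0. , -1.3,  0.3, -0.3, -0.2,  0.7, -1.1, -1.9,  0.2,
        0.1]))
bed (array([559.35000177, -84.04073997, -20.45619302]), array([ 0.1, -2.3,  0.6, -1. , -0.9,  1.2,  0.6, -0. , -0.8, -0.3]))
bed (array([566.46174627, 289.13565565,  39.27198929]), array([-0.9, -3.1, -1.3, -2.9,  8.6, 13.6,  9.8, 10.8, -0.1, -1.3]))
mat scene [[454.5 379.4   6. ]] [[516.0, 346.0, 6.0], [421.0, 303.0, 6.0], [392.0, 412.0, 6.0], [485.0, 449.0, 6.0]]Traceback (most recent call last):
  File "<stdin>", line 21, in <module>
IndexError: list index out of range
```

Fit: hook stand at (437,199) with yaw 8.4°, bed origin at (559,-84) with yaw -92°, mat about (455,379). The paddle should be at (492,207). Moving above it for a close look.

```bash
cat >> h.py <<'E'
def go(x,y,z,yaw=None):
    o=get_obs(); Rm=rot(o["orientation"]); d=Rm.T@(np.array([x,y,z])-o["ee_pos"])
    yw=np.degrees(np.arctan2(Rm[1,0],Rm[0,0]))
    print("t",round(o["t"],2),"pos",o["ee_pos"].round(1),"yaw",yw.round(2),"shift cm",(d/10).round(2),"turn",None if yaw is None else round(-(yaw-yw),2),"ft",o["ft_force"].round(2),"w",round(o["width"],1),"gf",round(o["grasp_force"],1),"tilt",np.degrees(np.arccos(-Rm[2,2])).round(2))
E
python3 - <<'E'
from h import *
go(492,207,310,8.4)
optics.get_image("side")
for l,z in(("mat",6),("joystick",20),("tip_box",30),("bottle",60),("dish",8)):
  f=spotter.find_in("side",l); print(l,[onz("side",[i["point"]],z).round()[0] for i in f[:1]])
E
```

```text
t 1.3 pos [ 148.5 -607.1  222.7] yaw 13.74 shift cm [ 52.71 -70.92  -8.73] turn 5.34 ft [ 0.14 -0.5  -0.09] w 87.6 gf 0.0 tilt 0.0
mat [array([447., 379.,   6.])]
joystick [array([728., 142.,  20.])]
tip_box [array([721., 290.,  30.])]
bottle [array([744.,  33.,  60.])]
dish [array([613., 353.,   8.])]
```

Request:
{"name": "move_arm", "arguments": {"rows": [[2.6,-3.5,-0.87,0,100],[2.6,-3.5,-0.87,0,100],[2.6,-3.5,-0.87,0,100],[2.6,-3.5,-0.87,0,100],[2.6,-3.5,-0.87,0,100],[2.6,-3.5,-0.87,0,100],[2.6,-3.5,-0.87,0,100],[2.6,-3.5,-0.87,0,100],[2.6,-3.5,-0.87,0,100],[2.6,-3.5,-0.87,0,100]]}}

```text
t: 2.85
ee_pos: [318.3, -204.1, 310.2]
orientation: [3.119, 0.375, 0.001]
ft_force: [1.0, -0.4, -0.8]
width: 88.1
grasp_force: 0.0
```

Request:
{"name": "move_arm", "arguments": {"rows": [[2.6,-3.5,0,0,100],[2.6,-3.5,0,0,100],[2.6,-3.5,0,0,100],[2.6,-3.5,0,0,100],[2.6,-3.5,0,0,100],[2.6,-3.5,0,0,100],[2.6,-3.5,0,0,100],[2.6,-3.5,0,0,100],[2.6,-3.5,0,0,100],[2.6,-3.5,0,5.3,100]]}}

```text
t: 4.1
ee_pos: [487.7, 197.9, 309.8]
orientation: [-3.133, -0.228, -0.001]
ft_force: [1.8, -0.3, 0.7]
width: 88.1
grasp_force: 0.0
```

```bash
python3 - <<'E'
from h import *
go(492,207,310,8.4)
w=optics.get_image("wrist"); c=cal("wrist"); print(c[2],c[3].round(2).tolist())
cv2.imwrite("pics/w1.png",w)
print(px("wrist",[[492,207,190],[528,213,161.6],[437,199,145]],c).round())
E
```

```text
t 4.1 pos [487.7 197.9 309.8] yaw 8.34 shift cm [ 0.56 -0.84 -0.02] turn -0.06 ft [ 1.79 -0.34  0.67] w 88.1 gf 0.0 tilt 0.02
[568.41659379 212.01588658 471.17130441] [[0.14, -0.95, -0.29], [-0.99, -0.14, -0.04], [-0.0, 0.29, -0.96]]
[[251. 178.]
 [251. 134.]
 [252. 216.]]
```

View pics/w1.png

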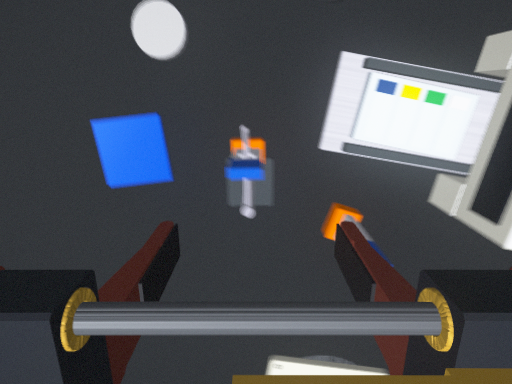

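The wrist view shows the paddle top at (245,172), rod from post (248,212) to tip (244,127), mat centred at (132,150), bed rear corners at (342,52) and (319,147), and the carrier at (420,112). The larger paddle is at (345,225).

```bash
python3 - <<'E'
from fit import *
C["w"]=cal("wrist"); W="w"
r=fit([(W,(0,0,145),(248.5,213)),(W,(92.2,0,161.6),(244,127)),(W,(55,0,190),(245,171))],[437,199,.147]);print("hook",r)
p=r[0];print("paddle",p[:2]+55*np.array([np.cos(p[2]),np.sin(p[2])]),np.degrees(p[2]))
r=fit([(W,(-190,-67,12),(319,147)),(W,(-190,67,12),(342,52)),(W,(0,-74,60),(432,205))][:2],[559,-84,-1.6]);print("bed",r)
print("mat",onz(W,[(92,120),(158,113),(172,180),(110,187),(132,150)],6,C[W]).round(1))
print("carrier slides rear",onz(W,[(366,76),(353,143)],30,C[W]).round(1))
print("dish",onz(W,[(159,29)],12,C[W]),"bigpad",onz(W,[(342,222)],22,C[W]))
E
```

```text
hook (array([4.42993515e+02, 2.04156609e+02, 1.75576535e-01]), array([ 0.1, -2.6,  0.2,  0.2, -0.3,  0.7]))
paddle [497.14794471 213.76377994] 10.05979443011167
bed (array([561.67135589, -79.85598831,  -1.60595024]), array([-0.2,  1.9,  0.1, -1.1]))
mat [[495.3 442.6   6. ]
 [518.7 349.1   6. ]
 [421.9 322.9   6. ]
 [397.3 416.2   6. ]
 [459.7 384.5   6. ]]
carrier slides rear [[607.3  74.2  30. ]
 [518.8  70.9  30. ]]
dish [[627.43025476 351.51854044  12.        ]] bigpad [[397.23584938  57.35243205  22.        ]]
```

Request:
{"name": "move_arm", "arguments": {"rows": [[1.0,-1.2,4.0,-1.0,100],[0,0,4.5,0,100],[0,0,0,0,100]]}}

```text
t: 4.53
ee_pos: [493.2, 208.8, 221.9]
orientation: [3.129, 0.259, -0.01]
ft_force: [-0.6, 0.7, 0.5]
width: 88.0
grasp_force: 0.0
```

```bash
python3 - <<'E'
from h import *
go(496,211.5,150,9.5)
w=optics.get_image("wrist"); c=cal("wrist")
cv2.imwrite("pics/w2.png",w)
print(px("wrist",[[497,213.8,190],[492,207,190],[528,213,161.6],[437,199,145]],c).round())
E
```

```text
t 4.53 pos [493.2 208.8 221.9] yaw 9.47 shift cm [ 0.37 -0.23  7.19] turn -0.03 ft [-0.61  0.74  0.46] w 88.0 gf 0.0 tilt 0.4
[[250. 212.]
 [259. 221.]
 [259. 158.]
 [257. 260.]]
```

View pics/w2.png

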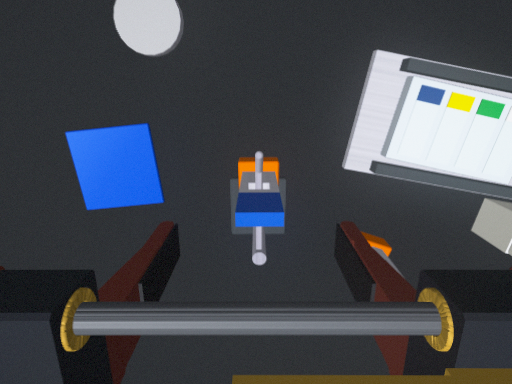

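The paddle's top face is at (259,219), which matches the scene-fit hook pose (437,199, 8.4°), so the paddle is at about (492,207). Descending and gripping.

Request:
{"name": "move_arm", "arguments": {"rows": [[-0.1,0.15,2.4,1.0,100],[0,0,2.4,0,100],[0,0,2.4,0,100],[0,0,0,0,60],[0,0,0,0,45],[0,0,0,0,40]]}}

```text
t: 5.32
ee_pos: [495.7, 208.4, 154.3]
orientation: [-3.132, -0.231, -0.004]
ft_force: [0.6, 0.0, 0.4]
width: 61.3
grasp_force: 0.0
```

Request:
{"name": "move_arm", "arguments": {"rows": [[0,0,0,0,36],[0,0,0,0,34],[0,0,0,0,34],[0,0,0,0,34]]}}

```text
t: 5.82
ee_pos: [494.8, 208.1, 152.8]
orientation: [-3.133, -0.231, -0.0]
ft_force: [-1.2, -0.9, 1.5]
width: 31.9
grasp_force: 30.0
```

```bash
python3 - <<'E'
from h import *
go(492.5,207.3,150,8.4)
E
```

```text
t 5.83 pos [494.8 208.1 152.8] yaw 8.44 shift cm [-0.23  0.04  0.28] turn 0.04 ft [-1.21 -0.89  1.47] w 31.9 gf 30.0 tilt 0.0
```

Request:
{"name": "move_arm", "arguments": {"rows": [[0,0,-0.3,0,34],[0,0,-0.3,0,34],[-0.8,0,0,0,34],[-0.8,0,0,0,34],[-0.8,0,0,0,34],[-0.5,0,0,0,34],[-0.2,0,0,0,34],[-0.1,0,0,0,34],[-0.1,0,0,0,34]]}}

```text
t: 6.95
ee_pos: [462.2, 203.3, 158.7]
orientation: [-3.133, -0.231, -0.0]
ft_force: [0.5, -0.4, -1.5]
width: 32.0
grasp_force: 30.0
```

Request:
{"name": "move_arm", "arguments": {"rows": [[-0.1,0,0,0,34],[-0.1,0,0,0,34]]}}

```text
t: 7.2
ee_pos: [460.6, 203.0, 158.8]
orientation: [-3.133, -0.231, -0.002]
ft_force: [2.1, -0.5, -2.6]
width: 31.9
grasp_force: 30.0
```

Request:
{"name": "move_arm", "arguments": {"rows": [[-0.1,0,0,0,34],[-0.1,0,0,0,34]]}}

```text
t: 7.45
ee_pos: [459.2, 202.8, 159.1]
orientation: [-3.133, -0.232, -0.004]
ft_force: [4.7, -1.4, -1.1]
width: 31.7
grasp_force: 30.0
```

Request:
{"name": "move_arm", "arguments": {"rows": [[-0.1,0,0,0,34],[-0.1,0,0,0,34]]}}

```text
t: 7.7
ee_pos: [457.2, 202.5, 159.2]
orientation: [-3.133, -0.231, -0.004]
ft_force: [5.3, -0.9, 0.7]
width: 31.8
grasp_force: 30.0
```

Request:
{"name": "move_arm", "arguments": {"rows": [[-0.1,0,0,0,34],[-0.1,0,0,0,34]]}}

```text
t: 7.95
ee_pos: [455.3, 202.3, 159.3]
orientation: [-3.133, -0.231, -0.004]
ft_force: [5.4, -0.8, 0.8]
width: 31.9
grasp_force: 30.0
```

Request:
{"name": "move_arm", "arguments": {"rows": [[-0.1,0,0,0,34],[-0.1,0,0,0,34]]}}

```text
t: 8.2
ee_pos: [453.4, 202.1, 159.4]
orientation: [-3.132, -0.231, -0.004]
ft_force: [5.1, -0.1, 1.6]
width: 31.9
grasp_force: 30.0
```

Request:
{"name": "move_arm", "arguments": {"rows": [[-0.1,0,0,0,34],[-0.1,0,0,0,34],[-0.1,0,0,0,34],[-0.1,0,0,0,34]]}}

```text
t: 8.7
ee_pos: [449.5, 201.6, 159.5]
orientation: [-3.132, -0.231, -0.005]
ft_force: [4.8, -0.5, 0.5]
width: 32.4
grasp_force: 30.0
```

Request:
{"name": "move_arm", "arguments": {"rows": [[-0.1,0,0,0,34],[-0.1,0,0,0,34]]}}

```text
t: 8.95
ee_pos: [447.6, 201.3, 159.5]
orientation: [-3.132, -0.231, -0.005]
ft_force: [4.2, -0.8, 0.5]
width: 32.2
grasp_force: 30.0
```

```bash
python3 - <<'E'
from h import *
go(492.5,207.3,150,8.4)
a=optics.get_image("scene");b=optics.get_image("side")
ca=cv2.resize(a[115:215,290:356],(396,600),interpolation=3)
cb=cv2.resize(b[170:300,235:321],(397,600),interpolation=3)
cv2.imwrite("pics/c3.png",np.hstack([ca,cb]))
E
```

```text
t 8.95 pos [447.6 201.3 159.5] yaw 8.44 shift cm [4.53 0.07 0.96] turn 0.04 ft [ 4.24 -0.8   0.45] w 32.2 gf 30.0 tilt 0.18
```

View pics/c3.png

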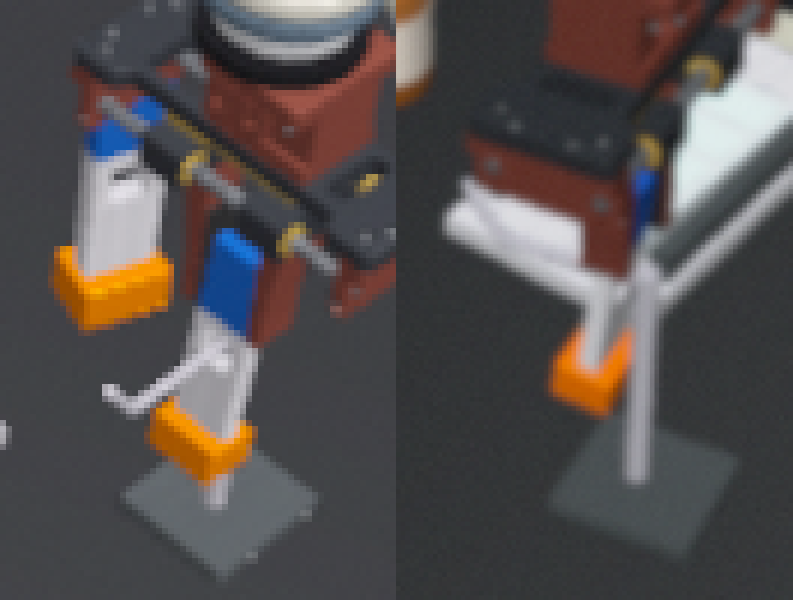

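Leaning visibly by about 9–10°, foot against the post. I'll push a little further, watching the force.

Request:
{"name": "move_arm", "arguments": {"rows": [[-0.1,0,0,0,34],[-0.1,0,0,0,34]]}}

```text
t: 9.3
ee_pos: [445.5, 201.0, 159.4]
orientation: [-3.132, -0.231, -0.004]
ft_force: [5.1, -0.0, 0.2]
width: 32.0
grasp_force: 30.0
```

Request:
{"name": "move_arm", "arguments": {"rows": [[-0.1,0,0,0,34],[-0.05,0,0,0,34]]}}

```text
t: 9.55
ee_pos: [443.9, 200.8, 159.4]
orientation: [-3.132, -0.231, -0.004]
ft_force: [5.3, -0.4, 1.7]
width: 31.8
grasp_force: 30.0
```

Request:
{"name": "move_arm", "arguments": {"rows": [[-0.1,0,0,0,34],[-0.1,0,0,0,34]]}}

```text
t: 9.8
ee_pos: [442.0, 200.5, 159.4]
orientation: [-3.132, -0.231, -0.004]
ft_force: [5.1, -0.1, 1.4]
width: 31.6
grasp_force: 30.0
```

Request:
{"name": "move_arm", "arguments": {"rows": [[-0.1,0,0,0,34],[-0.1,0,0,0,34]]}}

```text
t: 10.05
ee_pos: [440.0, 200.2, 159.3]
orientation: [-3.132, -0.231, -0.004]
ft_force: [5.1, -1.0, 0.1]
width: 32.1
grasp_force: 30.0
```

Request:
{"name": "move_arm", "arguments": {"rows": [[-0.1,0,0,0,34],[-0.05,0,0,0,34]]}}

```text
t: 10.3
ee_pos: [438.3, 200.0, 159.2]
orientation: [-3.132, -0.231, -0.004]
ft_force: [5.2, -0.4, 2.1]
width: 31.8
grasp_force: 30.0
```

Request:
{"name": "move_arm", "arguments": {"rows": [[-0.1,0,0,0,34],[-0.1,0,0.05,0,34],[-0.1,0,0,0,34]]}}

```text
t: 10.68
ee_pos: [434.7, 199.4, 158.4]
orientation: [-3.132, -0.231, -0.001]
ft_force: [5.2, 1.8, 0.2]
width: 31.9
grasp_force: 30.0
```

Request:
{"name": "move_arm", "arguments": {"rows": [[-0.1,0,0.05,0,34],[-0.1,0,0,0,34],[-0.1,0,0,0,34]]}}

```text
t: 11.05
ee_pos: [432.1, 199.0, 157.8]
orientation: [-3.133, -0.231, -0.002]
ft_force: [7.3, 1.4, -1.2]
width: 31.8
grasp_force: 30.0
```

Request:
{"name": "move_arm", "arguments": {"rows": [[-0.1,0,0,0,34],[-0.1,0,0,0,34],[-0.1,0,0,0,34]]}}

```text
t: 11.42
ee_pos: [429.6, 198.6, 157.7]
orientation: [-3.132, -0.231, -0.004]
ft_force: [9.7, 0.9, -4.4]
width: 31.4
grasp_force: 30.0
```

Lean is about 20°. Backing off the post and drawing out along the rod.

Request:
{"name": "move_arm", "arguments": {"rows": [[0.2,0,0,0,34],[0.3,0,0.05,0,34],[0.4,0,0,0,34]]}}

```text
t: 11.8
ee_pos: [432.8, 198.7, 157.1]
orientation: [3.132, 0.23, -0.016]
ft_force: [-12.2, -1.0, 20.2]
width: 31.6
grasp_force: 30.0
```

Request:
{"name": "move_arm", "arguments": {"rows": [[0.5,0,0,0,34],[0.6,0,0,0,34],[0.6,0,0,0,34]]}}

```text
t: 12.18
ee_pos: [453.7, 201.8, 156.6]
orientation: [3.132, 0.231, -0.003]
ft_force: [0.2, -0.1, -0.9]
width: 31.8
grasp_force: 30.0
```

```bash
python3 - <<'E'
from h import *
go(492.5,207.3,150,8.4)
a=optics.get_image("scene");b=optics.get_image("side")
ca=cv2.resize(a[140:215,290:340],(400,600),interpolation=3)
cb=cv2.resize(b[195:285,240:300],(400,600),interpolation=3)
cv2.imwrite("pics/c4.png",np.hstack([ca,cb]))
E
```

```text
t 12.18 pos [453.7 201.8 156.6] yaw 8.43 shift cm [3.92 0.02 0.65] turn 0.03 ft [ 0.2  -0.11 -0.88] w 31.8 gf 30.0 tilt 0.12
```

View pics/c4.png

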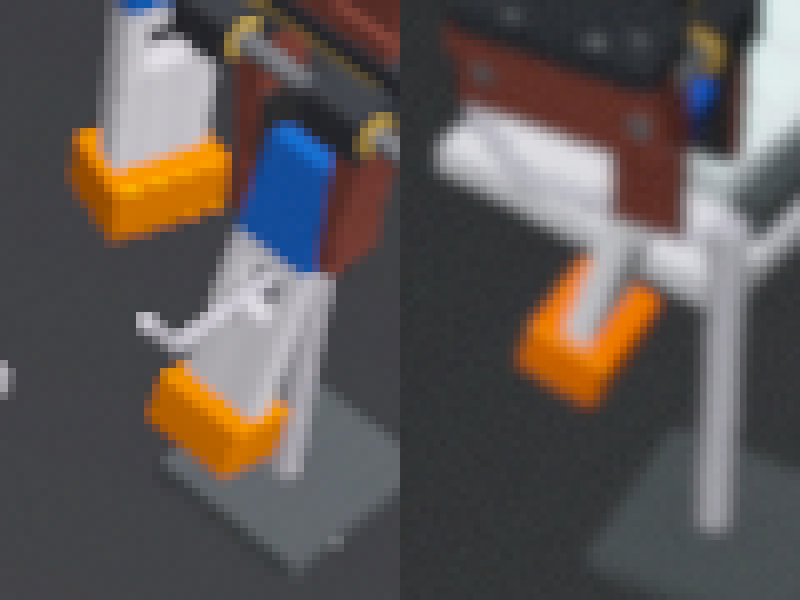

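The lean is clearly about 20°, with the rod mid-window at (265,295). Continuing outward.

Request:
{"name": "move_arm", "arguments": {"rows": [[0.5,0,0,0,34],[0.6,0,0,0,34],[0.6,0,0,0,34],[0.6,0,0,0,34],[0.6,0,0,0,34],[0.5,0,0,0,34],[0.3,0,0,0,34]]}}

```text
t: 13.15
ee_pos: [491.1, 207.6, 157.2]
orientation: [-3.133, -0.231, -0.0]
ft_force: [0.0, -0.5, -2.4]
width: 31.9
grasp_force: 30.0
```

Request:
{"name": "move_arm", "arguments": {"rows": [[0.3,0,0,0,34],[0.2,0,0,0,34]]}}

```text
t: 13.4
ee_pos: [495.8, 208.2, 157.2]
orientation: [3.133, 0.231, -0.0]
ft_force: [0.9, -0.3, -1.4]
width: 31.6
grasp_force: 30.0
```

Request:
{"name": "move_arm", "arguments": {"rows": [[0.2,0,-0.1,0,34],[0.2,0,-0.15,0,34]]}}

```text
t: 13.65
ee_pos: [499.7, 208.8, 159.7]
orientation: [3.133, 0.231, -0.0]
ft_force: [-0.6, 0.2, -0.8]
width: 31.8
grasp_force: 30.0
```

Request:
{"name": "move_arm", "arguments": {"rows": [[0.17,0,-0.24,0,34],[0.17,0,-0.24,0,34]]}}

```text
t: 13.9
ee_pos: [503.1, 209.3, 164.7]
orientation: [-3.133, -0.231, -0.0]
ft_force: [-0.4, 0.6, -1.4]
width: 31.8
grasp_force: 30.0
```

Request:
{"name": "move_arm", "arguments": {"rows": [[0.17,0,-0.24,0,34],[0.17,0,-0.24,0,34]]}}

```text
t: 14.15
ee_pos: [506.5, 209.8, 169.5]
orientation: [3.133, 0.231, 0.0]
ft_force: [0.4, -0.1, -0.9]
width: 32.1
grasp_force: 30.0
```

Request:
{"name": "move_arm", "arguments": {"rows": [[0.17,0,-0.24,0,34],[0.17,0,-0.24,0,34],[0.17,0,-0.24,0,34]]}}

```text
t: 14.52
ee_pos: [511.6, 210.6, 176.6]
orientation: [-3.133, -0.231, -0.0]
ft_force: [-0.2, -0.2, -1.0]
width: 31.9
grasp_force: 30.0
```

Request:
{"name": "move_arm", "arguments": {"rows": [[0.17,0,-0.24,0,34],[0.17,0,-0.24,0,34],[0.17,0,-0.24,0,34],[0.23,0,-0.33,0,34],[0.23,0,-0.33,0,34],[0.23,0,-0.33,0,34],[0.23,0,-0.33,0,34]]}}

```text
t: 15.4
ee_pos: [525.7, 212.7, 197.1]
orientation: [-3.133, -0.231, -0.0]
ft_force: [-0.2, 0.1, -1.6]
width: 31.7
grasp_force: 30.0
```

Clear of the hook. I'll lift high, pass over the stand, and straighten the paddle by easing its foot against the back of the post.

Request:
{"name": "move_arm", "arguments": {"rows": [[0.5,0,-0.7,0,34],[0.7,0,-1.0,0,34],[0,0,-2,0,34],[0,0,-3,0,34],[0,0,-3,0,34],[-3,0,0,0,34],[-4,0,0,0,34],[-4,0,0,0,34],[-4,0,0,0,34],[-2.7,0,0,0,34]]}}

```text
t: 16.65
ee_pos: [361.2, 188.2, 294.6]
orientation: [-3.133, -0.231, -0.001]
ft_force: [0.3, 0.3, -0.9]
width: 31.5
grasp_force: 30.0
```

Request:
{"name": "move_arm", "arguments": {"rows": [[0,0,3,0,34],[0,0,4,0,34],[0,0,4,0,34],[0,0,2.6,0,34],[0,0,0,0,34]]}}

```text
t: 17.27
ee_pos: [361.8, 188.1, 157.1]
orientation: [3.132, 0.231, -0.005]
ft_force: [-0.6, 0.5, -1.5]
width: 31.8
grasp_force: 30.0
```

```bash
python3 - <<'E'
from h import *
o=get_obs();p=o["ee_pos"];a=np.radians(8.4);d=p[:2]-[437,199]
print("stand",d@[np.cos(a),np.sin(a)],d@[-np.sin(a),np.cos(a)]);go(*p)
E
```

```text
stand -76.0120707333269 0.1961952299989288
t 17.27 pos [361.8 188.1 157.1] yaw 8.44 shift cm [0. 0. 0.] turn None ft [-0.6   0.49 -1.5 ] w 31.8 gf 30.0 tilt 0.18
```

Request:
{"name": "move_arm", "arguments": {"rows": [[0.7,0,0,0,34],[0.7,0,0,0,34],[0.4,0,0,0,34],[0.3,0,0,0,34],[0.2,0,0,0,34],[0.2,0,0,0,34]]}}

```text
t: 18.02
ee_pos: [385.7, 191.7, 157.5]
orientation: [3.132, 0.231, -0.005]
ft_force: [-4.9, -0.5, 1.1]
width: 31.5
grasp_force: 30.0
```

Request:
{"name": "move_arm", "arguments": {"rows": [[0.2,0,0,0,34],[0.2,0,0,0,34],[0.2,0,0,0,34]]}}

```text
t: 18.4
ee_pos: [392.8, 192.9, 157.8]
orientation: [3.133, 0.231, -0.001]
ft_force: [-4.7, -1.5, 0.7]
width: 31.5
grasp_force: 30.0
```

Request:
{"name": "move_arm", "arguments": {"rows": [[0.2,0,0,0,34],[0.2,0,0,0,34],[0.2,0,0,0,34],[0.2,0,0,0,34]]}}

```text
t: 18.9
ee_pos: [401.1, 194.2, 157.9]
orientation: [-3.133, -0.231, -0.0]
ft_force: [-4.4, -0.3, 1.3]
width: 31.8
grasp_force: 30.0
```

Request:
{"name": "move_arm", "arguments": {"rows": [[0.2,0,0,0,34],[0.2,0,0,0,34],[0.2,0,0,0,34],[0.2,0,0,0,34],[0.2,0,0,0,34],[0.2,0,0,0,34],[0.2,0,0,0,34],[0.1,0,0,0,34]]}}

```text
t: 19.9
ee_pos: [415.9, 196.4, 157.9]
orientation: [-3.133, -0.231, -0.0]
ft_force: [-4.4, 0.3, 1.0]
width: 31.6
grasp_force: 30.0
```

Request:
{"name": "move_arm", "arguments": {"rows": [[0.1,0,0,0,34],[0.05,0,0,0,34],[0,0,0,0,34]]}}

```text
t: 20.27
ee_pos: [417.3, 196.6, 157.9]
orientation: [-3.133, -0.231, -0.0]
ft_force: [-4.4, -0.3, 0.1]
width: 31.7
grasp_force: 30.0
```

```bash
python3 - <<'E'
from h import *
go(0,0,0)
a=optics.get_image("scene")
o=get_obs();p=o["ee_pos"];x,y=p[0]-3,p[1]
b=optics.get_image("side")
for n in("scene","side"): print(n,px(n,[[x,y,66],[x,y,0]]).round())
im=[]
for n,q in(("scene",a),("side",b)):
  u,v=px(n,[[x,y,90]])[0].astype(int); im.append(cv2.resize(q[v-45:v+45,u-30:u+30],(400,600),interpolation=3))
cv2.imwrite("pics/c5.png",np.hstack(im))
E
```

```text
t 20.27 pos [417.3 196.6 157.9] yaw 8.44 shift cm [-44.16  13.32  15.78] turn None ft [-4.42 -0.32  0.06] w 31.7 gf 30.0 tilt 0.0
scene [[333. 182.]
 [331. 196.]]
side [[297. 260.]
 [295. 280.]]
```

View pics/c5.png

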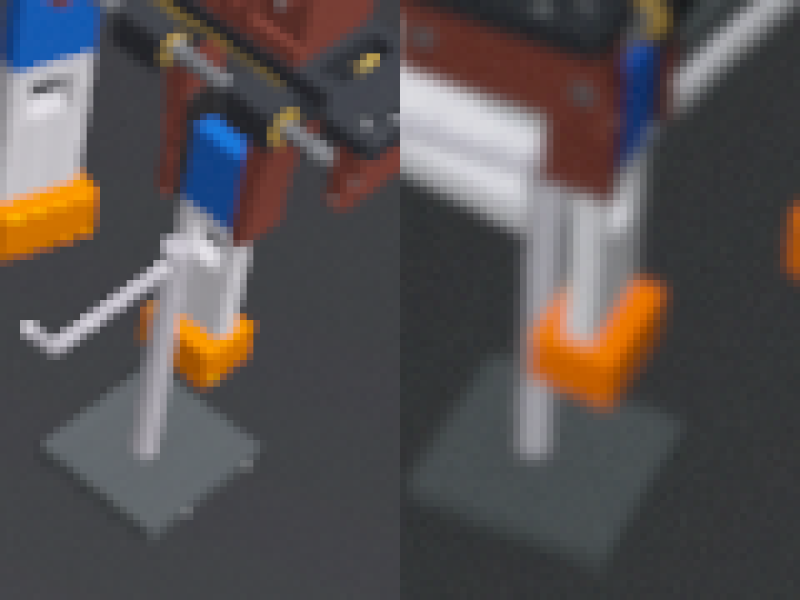

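Nearly upright, with the foot flat against the post at (165,330). A final touch, then retreat, lift, and go to a look pose.

Request:
{"name": "move_arm", "arguments": {"rows": [[0.1,0,0,0,34],[-0.5,0,0,0,34],[-1.5,0,0,0,34],[0,0,-3,0,34],[0,0,-4,0,34],[0,0,-4,0,34],[0,0,-3,0,34],[3,1,0,0,34],[4,2,0,0,34],[3,2,0,0,34]]}}

```text
t: 21.62
ee_pos: [505.8, 158.8, 298.1]
orientation: [-3.133, -0.232, -0.003]
ft_force: [-0.5, 0.5, -2.0]
width: 31.6
grasp_force: 30.0
```

Request:
{"name": "move_arm", "arguments": {"rows": [[0,0,0,0,34],[0,0,0,0,34]]}}

```text
t: 21.88
ee_pos: [503.7, 159.0, 297.6]
orientation: [-3.133, -0.231, 0.001]
ft_force: [-0.4, -0.5, -0.7]
width: 31.7
grasp_force: 30.0
```

```bash
python3 - <<'E'
from h import *
go(0,0,0); c=cal("wrist")
w=optics.get_image("wrist")
b=np.array([559.4,-84.0]);a=-1.6066;u=np.array([np.cos(a),np.sin(a)]);v=np.array([-u[1],u[0]])
for P in((-190,67,12),(-190,-67,12),(-160,51,30),(-160,-51,30)):
  print(P,px("wrist",[np.r_[b+P[0]*u+P[1]*v,P[2]]],c).round(1))
f=spotter.regions_of("wrist","carrier")
for i in f[:2]:
  m=i["region"];print(i["conf"],i["point"],np.argwhere(m).min(0)[::-1],np.argwhere(m).max(0)[::-1])
np.save("wc.npy",np.array([*c],dtype=object),allow_pickle=True)
q=w[20:245,240:512]
cv2.imwrite("pics/w3f.png",w); cv2.imwrite("pics/w3.png",cv2.resize(q,(725,600),interpolation=3))
E
```

```text
t 21.88 pos [503.7 159.  297.6] yaw 8.43 shift cm [-52.14   8.35  29.79] turn None ft [-0.42 -0.45 -0.74] w 31.7 gf 30.0 tilt 0.04
(-190, 67, 12) [[313.1  58.1]]
(-190, -67, 12) [[291.3 157.2]]
(-160, 51, 30) [[335.5  74.6]]
(-160, -51, 30) [[316.6 152.5]]
0.8 [389.1, 123.9] [324  80] [454 167]
```

View pics/w3.png

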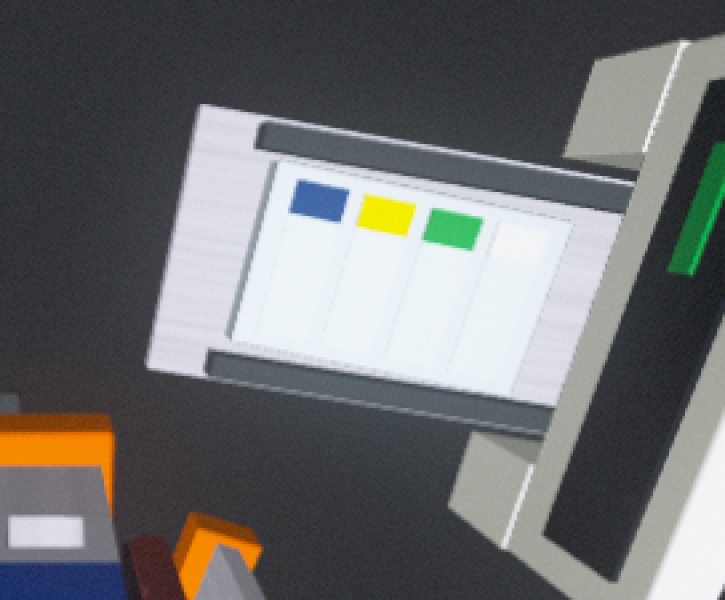

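The last allowed picture shows bed rear corners at (315,59) and (295.5,158.7), and carrier top corners at (344,80), (329,148), (455,105) and (432,167) in full-image pixels.

```bash
python3 - <<'E'
from fit import *
W="w";C[W]=tuple(np.load("wc.npy",allow_pickle=True)); C[W]=tuple(np.array(x,float) for x in C[W])
q=lambda u,v:(240+u/2.6654,20+v/2.6667)
A=[(W,(-190,67,12),q(200,104)),(W,(-190,-67,12),q(148,370)),(W,(-160,60,30),q(262,122)),(W,(-160,-60,30),q(208,374))]
r=fit(A,[559,-84,-1.6066]);print("bed",r)
x,y,a=r[0];u=np.array([np.cos(a),np.sin(a)]);v=np.array([-u[1],u[0]])
k=[q(277,161),q(238,342),q(572,226),q(511,393)]
r2=fit([(W,(-75,45,18+12),k[0]),(W,(-75,-45,30),k[1]),(W,(75,45,30),k[2]),(W,(75,-45,30),k[3])],[560,0,-1.6]);print("carrier",r2)
d=r2[0][:2]-[x,y];print("carrier in bed",d@u,d@v,np.degrees(r2[0][2]-a),"rear",d@u-75)
for p in onz(W,k,30,C[W]): e=p[:2]-[x,y];print((e@u).round(1),(e@v).round(1),p.round(1))
E
```

```text
bed (array([564.01229797, -87.75621649,  -1.57765211]), array([-0.8, -0. , -0.6, -0.4,  0.5,  1.6,  0.8, -0.8]))
carrier (array([562.99781622, -11.41730787,  -1.61232085]), array([ 0.2, -0.2, -2.8,  0.5,  1.1, -2. , -0.1,  1.4]))
carrier in bed -76.33015958160249 -1.5378164569692845 -1.9863727462746474 rear -151.3301595816025
-150.0 45.8 [610.8  61.9  30. ]
-149.2 -42.7 [522.4  61.8  30. ]
-0.3 38.2 [602.2 -87.7  30. ]
-3.5 -47.1 [516.9 -83.9  30. ]
```

Request:
{"name": "move_arm", "arguments": {"rows": [[0,0,0,-10,34],[0,0,0,-10,34],[0,0,0,-10,34],[0,0,0,-10,34],[0,0,0,-10,34],[0,0,0,-10,34],[0,0,0,-10,34],[0,0,0,-10,34],[0,0,0,-0.5,34]]}}

```text
t: 23.1
ee_pos: [504.0, 159.5, 298.0]
orientation: [2.242, 2.201, 0.0]
ft_force: [0.1, -0.4, -0.4]
width: 31.7
grasp_force: 30.0
```

```bash
python3 -c "
from h import *
go(565.5,89,160,88.9)"
```

```text
t 23.1 pos [504.  159.5 298. ] yaw 88.93 shift cm [-6.93  6.28 13.8 ] turn 0.03 ft [ 0.13 -0.45 -0.4 ] w 31.7 gf 30.0 tilt 0.01
```

Request:
{"name": "move_arm", "arguments": {"rows": [[-2.3,2.1,1,0,34],[-2.3,2.1,3,0,34],[-2.33,2.08,4,0,34],[0,0,4,0,34],[0,0,4,0,34],[0,0,2,0,34],[0,0,0.5,0,34],[0,0,0,0,34]]}}

```text
t: 24.1
ee_pos: [566.5, 88.8, 113.3]
orientation: [2.243, 2.199, 0.001]
ft_force: [-0.8, 0.6, -1.2]
width: 31.7
grasp_force: 30.0
```

```bash
python3 -c "
from h import *
go(565.5,89,104,88.9)
optics.get_image('scene');optics.get_image('side')
o=get_obs()['ee_pos'];P=np.r_[o[0],o[1]-3,o[2]-92+11]
for n in('scene','side'): print(n,px(n,[P]),[(f['point'],f['conf']) for f in spotter.find_in(n,'paddle')[:3]])"
```

```text
t 24.1 pos [566.5  88.8 113.3] yaw 88.87 shift cm [ 0.02 -0.1   0.93] turn -0.03 ft [-0.77  0.56 -1.23] w 31.7 gf 30.0 tilt 0.03
scene [[269.50990131 186.46399858]] [([308.8, 146.4], 0.85), ([270.4, 177.8], 0.77)]
side [[269.47354105 217.08926498]] [([343.3, 224.5], 0.62), ([268.3, 210.0], 0.59)]
```

Lowering onto the bed, feeling for contact.

Request:
{"name": "move_arm", "arguments": {"rows": [[0,0,0.4,0,34],[0,0,0.2,0,34],[0,0,0.1,0,34]]}}

```text
t: 24.68
ee_pos: [566.1, 88.5, 105.7]
orientation: [-2.242, -2.201, 0.0]
ft_force: [0.3, -0.0, -1.0]
width: 32.1
grasp_force: 30.0
```

Request:
{"name": "move_arm", "arguments": {"rows": [[0,0,0.1,0,34],[0,0,0.1,0,34],[0,0,0,0,34]]}}

```text
t: 25.05
ee_pos: [566.2, 88.5, 103.8]
orientation: [-2.242, -2.201, 0.0]
ft_force: [-0.1, -1.3, -1.2]
width: 32.0
grasp_force: 30.0
```

Request:
{"name": "move_arm", "arguments": {"rows": [[0,0,0.1,0,34],[0,0,0,0,34]]}}

```text
t: 25.3
ee_pos: [566.4, 88.7, 103.7]
orientation: [2.242, 2.201, 0.0]
ft_force: [-2.0, -0.4, 6.6]
width: 31.5
grasp_force: 30.0
```

Request:
{"name": "move_arm", "arguments": {"rows": [[0,0,0.1,0,34],[0,0,0,0,34]]}}

```text
t: 25.55
ee_pos: [566.4, 88.7, 103.7]
orientation: [2.242, 2.201, 0.001]
ft_force: [-5.7, 1.0, 15.6]
width: 31.8
grasp_force: 30.0
```

Foot on the bed. Regripping lower for a stiffer hold (palm stays about 8 mm above the paddle top).

Request:
{"name": "move_arm", "arguments": {"rows": [[0,0,-0.18,0,34],[0,0,0,0,55],[0,0,0,0,55],[0,0,0,0,55],[0,0,1.2,0,55],[0,0,1.2,0,55],[0,0,0.9,0,55],[0,0,0,0,50],[0,0,0,0,36],[0,0,0,0,34]]}}

```text
t: 26.8
ee_pos: [566.5, 88.6, 71.0]
orientation: [2.242, 2.201, 0.001]
ft_force: [-0.4, 0.5, -1.7]
width: 31.5
grasp_force: 30.0
```

Request:
{"name": "move_arm", "arguments": {"rows": [[0,0,0,0,34],[0,0,0,0,34],[0,0,-0.15,0,34],[0,0,0,0,34]]}}

```text
t: 27.3
ee_pos: [566.2, 88.6, 72.2]
orientation: [2.242, 2.201, 0.0]
ft_force: [-0.0, -0.2, -2.4]
width: 31.8
grasp_force: 30.0
```

Request:
{"name": "move_arm", "arguments": {"rows": [[-0.2,0,0,0,34],[-0.2,0,0,0,34],[-0.1,0,0,0,34],[-0.1,0,0,0,34],[-0.1,0,0,0,34],[-0.1,0,0,0,34]]}}

```text
t: 28.05
ee_pos: [566.1, 80.5, 72.2]
orientation: [-2.242, -2.201, 0.0]
ft_force: [-0.2, 0.1, -2.5]
width: 31.9
grasp_force: 30.0
```

Request:
{"name": "move_arm", "arguments": {"rows": [[-0.1,0,0,0,34],[-0.1,0,0,0,34],[-0.1,0,0,0,34],[-0.1,0,0,0,34]]}}

```text
t: 28.55
ee_pos: [566.0, 76.6, 72.2]
orientation: [-2.242, -2.201, -0.0]
ft_force: [-0.7, 2.7, -1.7]
width: 31.7
grasp_force: 30.0
```

Request:
{"name": "move_arm", "arguments": {"rows": [[-0.15,0,0,0,34],[-0.15,0,0,0,34],[-0.15,0,0,0,34],[-0.15,0,0,0,34]]}}

```text
t: 29.05
ee_pos: [565.9, 70.4, 72.2]
orientation: [-2.242, -2.201, -0.0]
ft_force: [-0.2, 3.0, -0.9]
width: 31.7
grasp_force: 30.0
```

Request:
{"name": "move_arm", "arguments": {"rows": [[-0.2,0,0,0,34],[-0.2,0,0,0,34],[-0.2,0,0,0,34],[-0.2,0,0,0,34],[-0.2,0,0,0,34]]}}

```text
t: 29.68
ee_pos: [565.9, 60.4, 72.2]
orientation: [2.242, 2.201, 0.0]
ft_force: [0.7, 2.3, -1.7]
width: 32.0
grasp_force: 30.0
```

Request:
{"name": "move_arm", "arguments": {"rows": [[-0.2,0,0,0,34],[-0.2,0,0,0,34],[-0.2,0,0,0,34],[-0.2,0,0,0,34],[-0.2,0,0,0,34]]}}

```text
t: 30.3
ee_pos: [565.5, 50.5, 72.2]
orientation: [-2.242, -2.201, -0.0]
ft_force: [1.4, 2.1, -0.9]
width: 32.0
grasp_force: 30.0
```

Request:
{"name": "move_arm", "arguments": {"rows": [[-0.15,0,0,0,34],[-0.15,0,0,0,34]]}}

```text
t: 30.55
ee_pos: [565.4, 47.5, 72.2]
orientation: [-2.242, -2.201, 0.0]
ft_force: [-0.1, 4.3, -0.1]
width: 32.3
grasp_force: 30.0
```

Request:
{"name": "move_arm", "arguments": {"rows": [[-0.15,0,0,0,34],[-0.15,0,0,0,34]]}}

```text
t: 30.8
ee_pos: [565.4, 44.5, 72.2]
orientation: [-2.242, -2.201, 0.0]
ft_force: [0.5, 3.5, -3.4]
width: 32.2
grasp_force: 30.0
```

Request:
{"name": "move_arm", "arguments": {"rows": [[-0.15,0,0,0,34],[-0.15,0,0,0,34]]}}

```text
t: 31.05
ee_pos: [565.3, 41.5, 72.2]
orientation: [-2.242, -2.201, 0.0]
ft_force: [-0.3, 2.7, 0.4]
width: 31.7
grasp_force: 30.0
```

Request:
{"name": "move_arm", "arguments": {"rows": [[-0.15,0,0,0,34],[-0.15,0,0,0,34],[0,0,0,0,34]]}}

```text
t: 31.42
ee_pos: [565.3, 38.3, 72.2]
orientation: [2.242, 2.201, -0.0]
ft_force: [-0.1, 1.8, -0.3]
width: 31.9
grasp_force: 30.0
```

Request:
{"name": "move_arm", "arguments": {"rows": [[-0.15,0,0,0,34],[-0.15,0,0,0,34],[0,0,0,0,34]]}}

```text
t: 31.8
ee_pos: [565.3, 35.4, 72.2]
orientation: [2.242, 2.201, -0.0]
ft_force: [-0.4, 2.9, -1.5]
width: 31.6
grasp_force: 30.0
```

Request:
{"name": "move_arm", "arguments": {"rows": [[-0.15,0,0,0,34],[-0.15,0,0,0,34],[0,0,0,0,34]]}}

```text
t: 32.17
ee_pos: [565.2, 32.4, 72.1]
orientation: [2.242, 2.201, -0.0]
ft_force: [0.1, 2.7, -1.5]
width: 31.8
grasp_force: 30.0
```

Request:
{"name": "move_arm", "arguments": {"rows": [[-0.15,0,0,0,34],[-0.15,0,0,0,34],[0,0,0,0,34]]}}

```text
t: 32.55
ee_pos: [565.1, 29.4, 72.2]
orientation: [2.242, 2.201, -0.0]
ft_force: [-0.4, 1.6, -0.8]
width: 32.0
grasp_force: 30.0
```

Request:
{"name": "move_arm", "arguments": {"rows": [[-0.15,0,0,0,34],[-0.15,0,0,0,34],[0,0,0,0,34]]}}

```text
t: 32.92
ee_pos: [565.1, 26.3, 72.2]
orientation: [2.242, 2.201, -0.0]
ft_force: [0.2, 2.1, -0.7]
width: 31.8
grasp_force: 30.0
```

Request:
{"name": "move_arm", "arguments": {"rows": [[-0.15,0,0,0,34],[-0.15,0,0,0,34],[0,0,0,0,34]]}}

```text
t: 33.3
ee_pos: [565.1, 23.4, 72.2]
orientation: [2.242, 2.201, -0.0]
ft_force: [0.2, 2.8, -1.8]
width: 32.1
grasp_force: 30.0
```

Request:
{"name": "move_arm", "arguments": {"rows": [[-0.15,0,0,0,34],[-0.15,0,0,0,34],[0,0,0,0,34]]}}

```text
t: 33.67
ee_pos: [565.0, 20.5, 72.2]
orientation: [-2.242, -2.201, -0.0]
ft_force: [0.7, 4.0, -1.1]
width: 32.0
grasp_force: 30.0
```

Request:
{"name": "move_arm", "arguments": {"rows": [[-0.15,0,0,0,34],[-0.15,0,0,0,34],[0,0,0,0,34]]}}

```text
t: 34.05
ee_pos: [564.9, 17.8, 72.2]
orientation: [-2.242, -2.2, -0.001]
ft_force: [0.2, 5.4, -1.4]
width: 31.9
grasp_force: 30.0
```

Force is rising, so this is probably the sprung stop. A small step to confirm.

Request:
{"name": "move_arm", "arguments": {"rows": [[-0.1,0,0,0,34],[0,0,0,0,34],[0,0,0,0,34]]}}

```text
t: 34.42
ee_pos: [564.9, 17.1, 72.2]
orientation: [-2.242, -2.2, -0.001]
ft_force: [-0.0, 6.1, -1.2]
width: 31.9
grasp_force: 30.0
```

Request:
{"name": "move_arm", "arguments": {"rows": [[-0.1,0,0,0,34],[0,0,0,0,34],[0,0,0,0,34]]}}

```text
t: 34.8
ee_pos: [564.9, 16.2, 72.2]
orientation: [-2.242, -2.2, -0.001]
ft_force: [-0.5, 7.6, -0.7]
width: 31.9
grasp_force: 30.0
```

Against the stop (about 5 N on the spring). Backing off gently, then lifting.

Request:
{"name": "move_arm", "arguments": {"rows": [[0.1,0,0,0,34],[0.15,0,0,0,34],[0.2,0,0,0,34],[0.2,0,0,0,34],[0.3,0,0,0,34],[0.5,0,0,0,34],[0.8,0,0,0,34],[1.5,0,0,0,34],[1.5,0,0,0,34],[0,0,-1,0,34]]}}

```text
t: 36.05
ee_pos: [565.2, 69.5, 81.9]
orientation: [-2.239, -2.202, 0.002]
ft_force: [0.8, -0.5, -1.9]
width: 32.1
grasp_force: 30.0
```

Request:
{"name": "move_arm", "arguments": {"rows": [[0,0,-2,0,34],[0,0,-4,0,34],[0,0,-4,0,34],[0,0,-5,0,34],[0,0,-5,0,34]]}}

```text
t: 36.67
ee_pos: [565.4, 67.9, 284.4]
orientation: [2.242, 2.201, 0.0]
ft_force: [0.0, -0.9, -1.5]
width: 31.7
grasp_force: 30.0
```

```bash
python3 -c "
from h import *
go(454,383,255,88.9)
w=optics.get_image('wrist'); cv2.imwrite('pics/w4.png',w); c=cal('wrist')
for i in spotter.regions_of('wrist','carrier')[:2]:
  m=i['region'].astype(np.uint8); q=cv2.minAreaRect(np.argwhere(m)[:,::-1].astype(np.float32)); print(i['conf'],q,onz('wrist',cv2.boxPoints(q),30,c).round(1).tolist())
"
```

```text
t 36.67 pos [565.4  67.9 284.4] yaw 88.94 shift cm [ 31.3  -11.72   2.93] turn 0.04 ft [ 0.03 -0.91 -1.51] w 31.7 gf 30.0 tilt 0.02
0.59 ((427.36376953125, 271.21575927734375), (64.86166381835938, 35.61411666870117), 34.2490348815918) [[770.7, -112.4, 30.0], [795.2, -64.0, 30.0], [884.7, -127.3, 30.0], [862.0, -179.6, 30.0]]
0.54 ((288.5, 210.0), (22.0, 5.0), 90.0) [[611.4, 1.1, 30.0], [618.4, 1.0, 30.0], [618.9, -32.6, 30.0], [611.7, -32.4, 30.0]]
```

Request:
{"name": "move_arm", "arguments": {"rows": [[3,-1.1,0,0,34],[4.5,-1.7,0,0,34],[4.5,-1.7,0,0,34],[4.5,-1.7,0,0,34],[4.5,-1.7,0,0,34],[4.5,-1.7,0,0,34],[4,-1.5,0,0,34],[1.8,-0.6,2,0,34],[0,0,4,0,34],[0,0,5,0,34]]}}

```text
t: 38.02
ee_pos: [454.6, 382.7, 170.4]
orientation: [2.241, 2.201, 0.001]
ft_force: [0.7, -0.3, -2.5]
width: 31.9
grasp_force: 30.0
```

Request:
{"name": "move_arm", "arguments": {"rows": [[0,0,5,0,34],[0,0,3,0,34],[0,0,1.3,0,34],[0,0,0,0,34],[0,0,0,0,34]]}}

```text
t: 38.65
ee_pos: [455.5, 383.6, 80.3]
orientation: [2.242, 2.2, 0.003]
ft_force: [0.4, 0.2, -1.3]
width: 31.9
grasp_force: 30.0
```

```bash
python3 -c "
from h import *
go(454,383,68,88.9)
a=optics.get_image('scene');b=optics.get_image('side')
cv2.imwrite('pics/s5.png',a)
o=get_obs()['ee_pos'];P=np.r_[o[0],o[1]-3,o[2]-59]
for n in('scene','side'):
  print(n,px(n,[P]).round(),[(np.round(f['point']),round(f['conf'],2)) for f in spotter.find_in(n,'paddle')[:3]])
  for l in('mat','carrier'):
    for i in spotter.regions_of(n,l)[:2]:
      q=cv2.minAreaRect(np.argwhere(i['region'])[:,::-1].astype(np.float32)); print(l,round(i['conf'],2),onz(n,[i['point']],6 if l=='mat' else 30).round(1),onz(n,cv2.boxPoints(q),6 if l=='mat' else 30).round().tolist())
"
```

```text
t 38.65 pos [455.5 383.6  80.3] yaw 88.93 shift cm [-0.06 -0.15  1.23] turn 0.03 ft [ 0.37  0.25 -1.31] w 31.9 gf 30.0 tilt 0.11
scene [[361. 240.]] [(array([309., 148.]), 0.78), (array([362., 236.]), 0.72), (array([301., 258.]), 0.33)]
mat 0.6 [[477.4 389.5   6. ]] [[514.0, 345.0, 6.0], [417.0, 304.0, 6.0], [393.0, 412.0, 6.0], [488.0, 447.0, 6.0]]
carrier 0.58 [[563.8 -50.4  30. ]] [[616.0, -117.0, 30.0], [516.0, -149.0, 30.0], [523.0, 10.0, 30.0], [618.0, 35.0, 30.0]]
carrier 0.58 [[ 832.4 -158.2   30. ]] [[883.0, -239.0, 30.0], [786.0, -284.0, 30.0], [772.0, -103.0, 30.0], [864.0, -68.0, 30.0]]
side [[229. 317.]] [(array([343., 226.]), 0.83), (array([225., 313.]), 0.66), (array([349., 156.]), 0.24)]
mat 0.74 [[433.4 384.9   6. ]] [[483.0, 441.0, 6.0], [531.0, 342.0, 6.0], [416.0, 315.0, 6.0], [378.0, 412.0, 6.0]]
mat 0.65 [[ 562.7 -246.3    6. ]] [[635.0, 104.0, 6.0], [767.0, -736.0, 6.0], [445.0, -533.0, 6.0], [422.0, 159.0, 6.0]]
```

Request:
{"name": "move_arm", "arguments": {"rows": [[0,0,0.6,0,34],[0,0,0.4,0,34],[0,0,0.2,0,34],[0,0,0.1,0,34],[0,0,0,0,34]]}}

```text
t: 39.67
ee_pos: [454.7, 383.2, 66.1]
orientation: [-2.242, -2.201, 0.0]
ft_force: [-1.0, 0.7, -2.7]
width: 31.9
grasp_force: 30.0
```

Request:
{"name": "move_arm", "arguments": {"rows": [[0,0,0.1,0,34],[0,0,0.1,0,34],[0,0,0,0,34]]}}

```text
t: 40.05
ee_pos: [454.8, 383.3, 64.9]
orientation: [2.242, 2.201, 0.0]
ft_force: [-2.1, -0.2, 4.8]
width: 31.8
grasp_force: 30.0
```

Contact with the mat. Releasing and rising.

Request:
{"name": "move_arm", "arguments": {"rows": [[0,0,-0.05,0,34],[0,0,0,0,45],[0,0,0,0,60],[0,0,0,0,70],[0,0,0,0,70],[0,0,-1,0,70],[0,0,-3,0,70],[0,0,-5,0,70],[0,0,-5,0,70],[0,0,-5,0,70]]}}

```text
t: 41.3
ee_pos: [454.5, 383.0, 257.1]
orientation: [2.242, 2.201, 0.001]
ft_force: [0.9, 0.2, 0.0]
width: 61.3
grasp_force: 0.0
```

Request:
{"name": "move_arm", "arguments": {"rows": [[0,0,-4,0,70],[4,0,0,0,70],[6,0,0,0,70],[4,0,0,0,70],[0,0,0,0,70]]}}

```text
t: 41.92
ee_pos: [456.6, 525.4, 294.8]
orientation: [-2.239, -2.203, -0.001]
ft_force: [0.2, -0.3, -0.5]
width: 61.5
grasp_force: 0.0
```

```bash
python3 -c "
from h import *
go(454,383,68)
a=optics.get_image('scene');b=optics.get_image('side')
cv2.imwrite('pics/s6.png',a)
for n,im in(('scene',a),('side',b)):
  f=spotter.regions_of(n,'paddle')
  print(n,'pred foot/top',px(n,[[454.7,380,6],[454.7,380,135]]).round(1).tolist(),[(np.round(i['point']).tolist(),round(i['conf'],2),np.argwhere(i['region']).min(0)[::-1].tolist(),np.argwhere(i['region']).max(0)[::-1].tolist()) for i in f[:3]])
  hsv=cv2.cvtColor(im,cv2.COLOR_BGR2HSV); m=cv2.inRange(hsv,(8,150,120),(20,255,255)); k=cv2.connectedComponentsWithStats(m)
  print('orange',[(s[4],k[3][j].round(1).tolist()) for j,s in enumerate(k[2]) if j and s[4]>30])
# colour stickers & carrier rear edge
hsv=cv2.cvtColor(a,cv2.COLOR_BGR2HSV)
for nm,lo,hi in(('yellow',(22,120,120),(35,255,255)),('blue',(100,120,80),(120,255,255))):
  k=cv2.connectedComponentsWithStats(cv2.inRange(hsv,lo,hi)[140:210,210:300])
  print(nm,[(s[4],onz('scene',[k[3][j]+[210,140]],30).round(1).tolist()) for j,s in enumerate(k[2]) if j and s[4]>4])
for i in spotter.regions_of('scene','carrier')[:1]:
  c=max(cv2.findContours(i['region'].astype(np.uint8),0,2)[0],key=cv2.contourArea); p=cv2.approxPolyDP(c,2,True)[:,0]; print(np.c_[p,onz('scene',p,30).round()[:,:2]].tolist())
"
```

```text
t 41.92 pos [456.6 525.4 294.8] yaw 89.08 shift cm [-14.25  -0.04  22.67] turn None ft [ 0.24 -0.33 -0.47] w 61.5 gf 0.0 tilt 0.04
scene pred foot/top [[360.1, 243.2], [368.0, 215.1]] [([363.0, 231.0], 0.59, [354, 214], [373, 249]), ([306.0, 148.0], 0.59, [298, 123], [319, 168]), ([228.0, 128.0], 0.54, [172, 72], [288, 205])]
orange [(np.int32(3375), [52.3, 29.0]), (np.int32(174), [308.5, 163.0]), (np.int32(262), [203.6, 188.5]), (np.int32(101), [361.0, 244.0])]
side pred foot/top [[229.8, 321.8], [227.1, 280.4]] [([344.0, 225.0], 0.92, [324, 189], [353, 255]), ([226.0, 308.0], 0.71, [217, 277], [240, 330])]
orange [(np.int32(2273), [421.0, 21.6]), (np.int32(291), [230.6, 165.5]), (np.int32(319), [337.1, 245.7]), (np.int32(165), [228.9, 321.8])]
yellow [(np.int32(26), [[596.8, -55.9, 30.0]])]
blue [(np.int32(18), [[597.0, -22.3, 30.0]])]
[[150.0, 150.0, 806.0, -254.0], [132.0, 159.0, 871.0, -248.0], [131.0, 164.0, 883.0, -229.0], [157.0, 189.0, 858.0, -90.0], [178.0, 174.0, 777.0, -111.0], [154.0, 150.0, 795.0, -248.0]]
```

```bash
python3 -c "
from h import *
print(close_job())"
```

```text
the job is handed in; nothing more can be done
None
```

I've handed the job in. The paddle came off the hook and now stands released on the mat, about 2 mm from its centre. The carrier was nudged to the sprung stop, looked square to the bed within about a degree in a coarse camera check, and I saw no sign of any bystander being disturbed. The verdict wasn't reported, and I couldn't check directly that the carrier still touches the stop. While the paddle was being worked off, the force on the arm briefly reached about 23 N, against the 25 N limit on the hook.

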